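# Set out the turned bushes in their nests for inspection

## Task

Set out the four round steel bushes for inspection: stand each one upright, flat on the floor of the round grey nest that matches its size, starting with the largest and going down in size to the smallest. Set each one down in its nest before letting go of it, and leave the square block and the six-sided piece where they stand.

Things in the scene. Friction and masses are not known exactly. Their poses are not given: they have to be found in the camera images.
- bush_largest: the largest round bush: a plain bright-steel ring standing upright, 64 mm outside diameter, 42 mm through bore, 45 mm tall, about 650 g; loose. Origin: centre of its underside; z up along its axis
- bush_second: the second largest round bush: a plain bright-steel ring standing upright, 52 mm outside diameter, 32 mm through bore, 45 mm tall, about 470 g; loose. Origin: centre of its underside; z up along its axis
- bush_third: the third largest round bush: a plain bright-steel ring standing upright, 40 mm outside diameter, 22 mm through bore, 45 mm tall, about 310 g; loose. Origin: centre of its underside; z up along its axis
- bush_smallest: the smallest round bush: a plain bright-steel ring standing upright, 28 mm outside diameter, 14 mm through bore, 45 mm tall, about 160 g; loose. Origin: centre of its underside; z up along its axis
- nest_largest: the largest nest, for the largest bush: a low round grey plastic dish with a black floor, fixed to the bench, 92 mm outside diameter, 82 mm inside diameter (9 mm of room all round its bush), rim 14 mm above the bench, wall 5 mm, flat inner floor 6 mm above the bench. Origin: centre of its underside, at bench height; z up
- nest_second: the second largest nest, for the second largest bush: a low round grey plastic dish with a black floor, fixed to the bench, 80 mm outside diameter, 70 mm inside diameter (9 mm of room all round its bush), rim 14 mm above the bench, wall 5 mm, flat inner floor 6 mm above the bench. Origin: centre of its underside, at bench height; z up
- nest_third: the third largest nest, for the third largest bush: a low round grey plastic dish with a black floor, fixed to the bench, 68 mm outside diameter, 58 mm inside diameter (9 mm of room all round its bush), rim 14 mm above the bench, wall 5 mm, flat inner floor 6 mm above the bench. Origin: centre of its underside, at bench height; z up
- nest_smallest: the smallest nest, for the smallest bush: a low round grey plastic dish with a black floor, fixed to the bench, 56 mm outside diameter, 46 mm inside diameter (9 mm of room all round its bush), rim 14 mm above the bench, wall 5 mm, flat inner floor 6 mm above the bench. Origin: centre of its underside, at bench height; z up
- square_block: a loose steel block, 46 x 46 mm and 45 mm tall, with a 22 mm through bore; square, not a bush. Origin: centre of its underside; x and y square to its sides, z up
- hex_piece: a loose six-sided steel piece, 55 mm over the corners, 48 mm over the flats, 45 mm tall, with a dark round mark 22 mm across on top; not a bush. Origin: centre of its underside; z up. All things here stand at least 110 mm apart, centre to centre; a dark V-block (60 x 50 x 40 mm) and a blue screw box (64 x 50 x 28 mm) stand among them, at the same distances

How it is judged (in metres and radians):
On the way, in this order (a step that is already met when the one before it is completed fails the run):
1. the largest bush stands in its own nest, let go (horizontal distance between bush_largest and nest_largest below 0.013 m and z of bush_largest in the frame of nest_largest below 0.009 m and angle between bush_largest's own z axis and vertical below 0.1 rad and contact force between the fingers and bush_largest below 0.05 N), for 0.2 s.
2. the second largest bush stands in its own nest, let go (horizontal distance between bush_second and nest_second below 0.013 m and z of bush_second in the frame of nest_second below 0.009 m and angle between bush_second's own z axis and vertical below 0.1 rad and contact force between the fingers and bush_second below 0.05 N), for 0.2 s.
3. the third largest bush stands in its own nest, let go (horizontal distance between bush_third and nest_third below 0.013 m and z of bush_third in the frame of nest_third below 0.009 m and angle between bush_third's own z axis and vertical below 0.1 rad and contact force between the fingers and bush_third below 0.05 N), for 0.2 s.
4. the smallest bush stands in its own nest, let go (horizontal distance between bush_smallest and nest_smallest below 0.013 m and z of bush_smallest in the frame of nest_smallest below 0.009 m and angle between bush_smallest's own z axis and vertical below 0.1 rad and contact force between the fingers and bush_smallest below 0.05 N), for 0.2 s.
At the end, for the whole second after the job is handed in: All four bushes stand upright (within 0.1 rad) on the floors of the nests of their own size (underside less than 9 mm above the nest's underside, axis within 13 mm of the nest's axis), released and at rest (all of step 1 and all of step 2 and all of step 3 and all of step 4 and linear speed of each of bush_largest, bush_second, bush_third, bush_smallest below 0.02 m/s); the robot touches nothing.
It fails at once if the square block is moved more than 20 mm (distance of square_block from where it was at the start of the episode above 0.02 m).
It fails at once if the six-sided piece is moved more than 20 mm (distance of hex_piece from where it was at the start of the episode above 0.02 m).
It fails at once if a bush is out of the fingers more than 20 mm above the bench ((height (world z) of bush_largest above 0.02 m and contact force between the fingers and bush_largest below 0.01 N) or (height (world z) of bush_second above 0.02 m and contact force between the fingers and bush_second below 0.01 N) or (height (world z) of bush_third above 0.02 m and contact force between the fingers and bush_third below 0.01 N) or (height (world z) of bush_smallest above 0.02 m and contact force between the fingers and bush_smallest below 0.01 N)).
It also fails if it takes over 96 s, if anything falls off the work surface, if the arm or the gripper's body presses on something with over 40 N, if the wrist force passes 120 N, or if a joint passes its speed limit or range.

## Robot

A 7-joint arm with a two-finger parallel gripper is mounted at the origin on the work surface. World frame = base frame: x ahead of the robot, y to its left, z up, the work surface at z = 0. Lengths are in m, angles in degrees, forces in N, time in s.
With the tool pointing down it reaches from about 0.425 to 0.875 m from the base axis. Payload 4.7 kg.
Tool frame: the origin (TCP) lies midway between the tips of the shut fingers; the grasp point (between the pads) lies 19 mm behind it (env.grip_point_offset is the distance from the TCP to the grasp point, in m); z points along the fingers, y is the line along which they close (so a half turn about z gives the same grasp; the last joint's range is limited). The gripper opens to 87 mm and grips with 3 to 60 N. Pads are 19 mm wide; open, the fingers measure 117 mm over their backs; the gripper's body (75 mm by 190 mm) begins 51 mm behind the grasp point.
Start: joints at [-74.651, 18.392, -4.016, 83.108, 1.295, 78.541, -3.26], TCP at [0.163, 0.629, 0.223] pointing down, gripper open.
Joint ranges: [-163.93, 163.93], [-17.29, 119.83], [-79.2, 71.16], [3.27, 140.29], [-89.18, 269.18], [5.43, 117.66], [-154.24, 154.24]. Speed limits (degrees/s): [147.25, 147.25, 180, 180, 180, 180, 180].

## Interface

Orientations are given as [roll, pitch, yaw] about the fixed x, y, z axes, in that order (R = Rz(yaw) Ry(pitch) Rx(roll)).
In Python, from cell import env gives the robot as it stands.
- The arm moves only by the shell command python3 -m jog 'ROWS' [FORCE]. ROWS is JSON, a list of rows, each a list of 7 numbers: the shift along the tool's x, y, z in m, then the turn, a rotation vector about the tool's x, y, z in rad, then the finger opening in m, from 0 to 0.087. A call has 1 to 12 rows; each row shifts and turns the commanded pose from where the row before left it, along the tool's axes as they then stand; what a row does not reach is not made up. A row lasts 1/12 s, in which the tool goes at most 41.7 mm and 7.16 degrees, less where a joint would pass 70% of its speed; a pose out of reach is approached as far as the arm can. A call is refused whole if a number of a shift passes 0.0417 or a number of a turn 0.125, either way. A call with a gripper value outside its range is refused whole. The fingers move at their own pace and stop on an object; FORCE is the grip in N (left out, the last holds). Time passes only in rows, so rows that do not move let the fingers close. It gives the time, the measured TCP pose, the force, the opening and the grip force at its end, in the units of the state.
- env.get_obs(): the state, without advancing time (a new reading comes with each control period).
- env.read_camera(name): name is "scene" or "top"; returns the picture (420x560x3 uint8, blue, green, red); there is no depth.
- env.get_calibration(name): a dict with "fov_y" (degrees; the focal length in pixels is half the picture's height over the tangent of half this angle, whatever the lens; pixels are square), "cx", "cy" (the principal point, pixels), "k1" (the pictures are not rectified: a ray, as slopes to the right and down, at radius r is drawn at 1 + k1 r^2 times it, then the intrinsics apply), "pose" (4x4, takes a point from camera to world coordinates). Camera axes: x right, y up, looking along -z (the intrinsics and any distortion apply to the point x, -y, -z); pixel columns grow to the right and rows downward; lengths in m; the calibration is good to about 2 mm. A picture is of the moment at which its call begins. get_calibration takes no time and is no camera call.
- env.sign_off(): hands the job in; it is judged then, once.
The state is a dict: "time_s": time; "qpos": joint angles; "joint_velocities": joint speeds; "effort": joint torques, N m; "tool_pos": TCP position; "tool_rot": TCP orientation; "force": force on the tool from outside, world axes, zero at the start; "wrist_torque": the same for the moment, N m; "grip_width": finger opening in m; "grasp_force": force on a finger pad.
Only numpy, scipy, OpenCV 4.12 (cv2) and the standard library are available. Lean on these libraries where they do the work, as an engineer would, in place of code of your own. Each camera call takes 0.05 s, during which the arm holds its last target. There are 200 camera calls.

## Working session

There is one attempt and no reset: what is moved stays moved. The work goes in short steps, Python scripts to look and compute and a shell command to move; the robot and the scene stay as the last step left them, time stands still between calls to the robot, and variables do not carry over. Pictures are saved under pics/ and viewed, at most 14 in all, crops included, and the job is handed in when it is done.

```bash
mkdir -p pics; ls; python3 - <<'E'
from cell import env
import cv2
for n in("top","scene"):
    cv2.imwrite(f"pics/{n}0.png",env.read_camera(n)); print(env.get_calibration(n))
print(env.get_obs(),env.grip_point_offset)
E
```

```text
pics
{'fov_y': 55.54194579004815, 'cx': 288.464089388985, 'cy': 205.4004275606726, 'k1': -0.1058008738270467, 'pose': array([[ 0.00737816,  0.99194233, -0.12647521,  0.41129785],
       [-0.99977808,  0.00981321,  0.01864093,  0.00457517],
       [ 0.01973185,  0.12630961,  0.9917946 ,  0.97387968],
       [ 0.        ,  0.        ,  0.        ,  1.        ]])}
{'fov_y': 54.37953941804535, 'cx': 279.01303031296123, 'cy': 211.34560723086722, 'k1': -0.035034276386880246, 'pose': array([[-0.1180522 , -0.71358048,  0.69055527,  1.06806046],
       [ 0.99290955, -0.07506273,  0.0921749 ,  0.06306808],
       [-0.01393925,  0.69654037,  0.71738219,  0.62007151],
       [ 0.        ,  0.        ,  0.        ,  1.        ]])}
{'time_s': 0.1, 'qpos': array([-74.65128258,  18.43323074,  -4.01737029,  83.16691005,
         1.29651887,  78.54109192,  -3.26066376]), 'joint_velocities': array([ 0.02615362, -0.00763461,  0.04780535, -0.20967563, -0.00928709,
       -0.07194748, -0.1641563 ]), 'effort': array([ 2.75221475e-05, -4.92570412e+01, -4.05616164e-01, -3.13398921e+01,
       -6.42000418e-02,  3.93367920e-02,  6.30816180e-05]), 'tool_pos': array([0.16311077, 0.62869775, 0.22159785]), 'tool_rot': array([-1.79904091e+02,  6.35018340e-03,  1.65462244e+02]), 'force': array([-0.57910746,  0.00335402,  0.005759  ]), 'wrist_torque': array([-0.02041031,  0.01494694, -0.01372328]), 'grasp_force': 0.0, 'grip_width': 0.0871167904675102} 0.0187
```

View pics/top0.png

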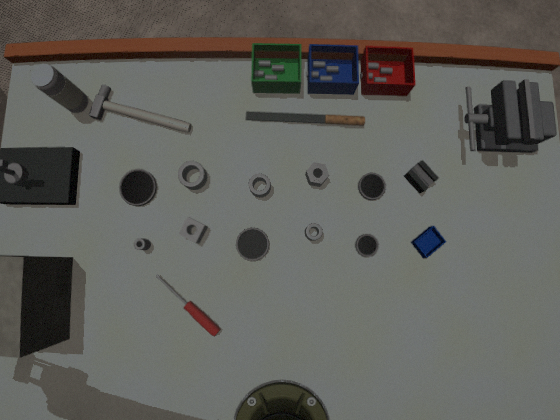

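View pics/scene0.png

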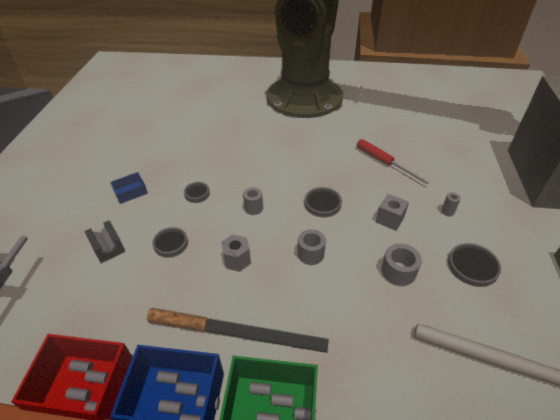

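Top view shows the bushes at about (193,175), (260,185), (314,232) and (142,244), largest to smallest. The nests are at (138,187), (253,244), (372,186) and (367,245). The square is at (195,231) and the hex at (317,174). Enlarging next to choose masks.

```bash
cat > h.py <<'E'
import numpy as np,cv2
from cell import env
def cast(n,uv,z):
    c=env.get_calibration(n); f=210/np.tan(np.radians(c['fov_y']/2))
    d=(np.atleast_2d(uv).astype(float)-[c['cx'],c['cy']])/f
    s=d.copy()
    for _ in range(20): s=d/(1+c['k1']*(s**2).sum(1,keepdims=True))
    r=np.c_[s[:,0],-s[:,1],-np.ones(len(s))]@c['pose'][:3,:3].T
    o=c['pose'][:3,3]
    return (o+r*((z-o[2])/r[:,2:]))[:,:2]
def circ(p):
    A=np.c_[2*p,np.ones(len(p))]; s=np.linalg.lstsq(A,(p**2).sum(1),rcond=None)[0]
    return s[:2],2*np.sqrt(s[2]+s[0]**2+s[1]**2)
E
python3 - <<'E'
import cv2
from h import *
im=cv2.imread('pics/top0.png'); s=cv2.imread('pics/scene0.png')
c=im[150:270,110:310]; d=im[150:270,280:480]
cv2.imwrite('pics/crop1.png',cv2.convertScaleAbs(cv2.resize(c,(800,480),interpolation=cv2.INTER_CUBIC),alpha=1.5))
g=im[:,:,1]
for v,u in((175,193),(185,260),(232,314),(244,142),(187,138),(186,372)): print(u,v,list(g[v,u-24:u+25]))
for n,z,L in(("top",.045,[(193,175),(260,185),(314,232),(142,244),(195,231),(317,174)]),("top",.014,[(138,187),(253,244),(372,186),(367,245)]),
 ("scene",.045,[(402,254),(312,239),(253,193),(452,196)]),("scene",.014,[(474,263),(323,201),(170,241),(197,191)])): print(n,cast(n,L,z).round(3).tolist())
E
```

```text
193 175 [np.uint8(115), np.uint8(114), np.uint8(116), np.uint8(116), np.uint8(116), np.uint8(115), np.uint8(113), np.uint8(114), np.uint8(116), np.uint8(93), np.uint8(98), np.uint8(105), np.uint8(104), np.uint8(55), np.uint8(41), np.uint8(40), np.uint8(42), np.uint8(53), np.uint8(79), np.uint8(80), np.uint8(83), np.uint8(84), np.uint8(92), np.uint8(114), np.uint8(118), np.uint8(115), np.uint8(115), np.uint8(118), np.uint8(116), np.uint8(115), np.uint8(111), np.uint8(102), np.uint8(102), np.uint8(108), np.uint8(81), np.uint8(45), np.uint8(41), np.uint8(45), np.uint8(72), np.uint8(86), np.uint8(105), np.uint8(115), np.uint8(116), np.uint8(116), np.uint8(117), np.uint8(116), np.uint8(114), np.uint8(115), np.uint8(116)]
260 185 [np.uint8(115), np.uint8(116), np.uint8(115), np.uint8(114), np.uint8(112), np.uint8(116), np.uint8(117), np.uint8(111), np.uint8(115), np.uint8(116), np.uint8(116), np.uint8(114), np.uint8(107), np.uint8(105), np.uint8(101), np.uint8(100), np.uint8(74), np.uint8(46), np.uint8(79), np.uint8(88), np.uint8(91), np.uint8(88), np.uint8(87), np.uint8(89), np.uint8(116)
[... 2850 characters left out ...]
np.uint8(28), np.uint8(30), np.uint8(21), np.uint8(22), np.uint8(27), np.uint8(27), np.uint8(26), np.uint8(29), np.uint8(28), np.uint8(15), np.uint8(23), np.uint8(25), np.uint8(26), np.uint8(37), np.uint8(67), np.uint8(86), np.uint8(111), np.uint8(117), np.uint8(114), np.uint8(116), np.uint8(116), np.uint8(116), np.uint8(115), np.uint8(117), np.uint8(117), np.uint8(117), np.uint8(117)]
top [[0.6, 0.215], [0.578, 0.055], [0.468, -0.073], [0.435, 0.329], [0.467, 0.205], [0.606, -0.08]]
top [[0.576, 0.357], [0.44, 0.071], [0.584, -0.219], [0.439, -0.204]]
scene [[0.597, 0.219], [0.579, 0.058], [0.468, -0.07], [0.435, 0.334]]
scene [[0.579, 0.358], [0.445, 0.074], [0.587, -0.216], [0.442, -0.2]]
```

View pics/crop1.png

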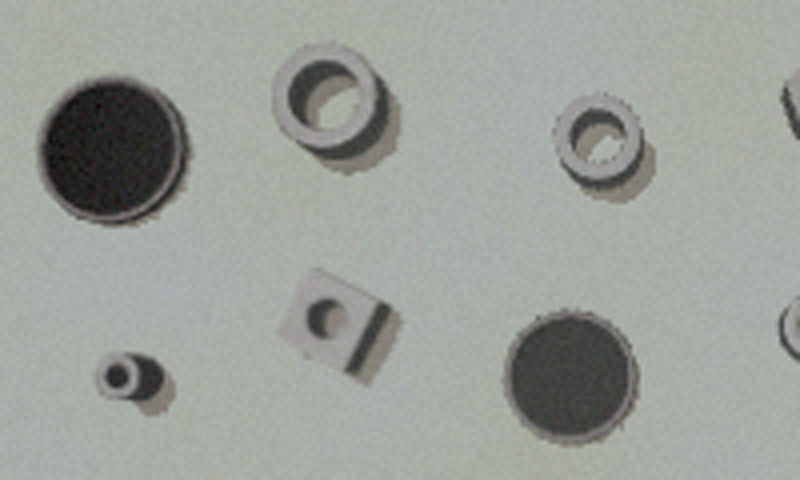

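The crop shows clear top rings: largest about (191.5,173.8), second (259.8,184.3), smallest (139.3,244). The nests are dark discs. Next I'll refine the centres with Hough circles.

```bash
cat > m.py <<'E'
from h import *
def refine(im,n,seed,z,diam):
    u,v=np.round(seed).astype(int); w=30; K=6
    c=cv2.resize(cv2.GaussianBlur(im[v-w:v+w,u-w:u+w],(3,3),0),None,fx=K,fy=K,interpolation=cv2.INTER_CUBIC)
    c=cv2.cvtColor(c,cv2.COLOR_BGR2GRAY)
    a=cast(n,[(u,v),(u+1,v)],z); r=diam/2/np.linalg.norm(a[1]-a[0])*K
    h=cv2.HoughCircles(c,cv2.HOUGH_GRADIENT_ALT if 0 else cv2.HOUGH_GRADIENT,1,8,param1=60,param2=6,minRadius=int(r*.94),maxRadius=int(r*1.06+1))
    if h is None: return None
    h=h[0][np.linalg.norm(h[0][:,:2]-K*w,axis=1)<6*K][0]
    return u-w+(h[0]+.5)/K-.5,v-w+(h[1]+.5)/K-.5,h[2]/r
E
python3 - <<'E'
from m import *
im=cv2.imread('pics/top0.png'); vis=cv2.resize(im[140:280,100:440],None,fx=2.35,fy=2.35,interpolation=cv2.INTER_CUBIC); vis=cv2.convertScaleAbs(vis,alpha=1.5)
T=[("b1",(192,174),.045,.064),("b2",(260,184),.045,.052),("b3",(314,231),.045,.040),("b4",(139,244),.045,.028),
("n1",(138,187),.014,.092),("n2",(253,244),.014,.080),("n3",(372,186),.014,.068),("n4",(367,245),.014,.056)]
for k,s,z,d in T:
    r=refine(im,"top",s,z,d)
    if r is None: print(k,None); continue
    print(k,np.round(r,2),cast("top",[r[:2]],z).round(4)[0])
    cv2.circle(vis,(int((r[0]+.5-100)*2.35),int((r[1]+.5-140)*2.35)),int(d/2*2.35*399/(.97-z)),(0,0,255),1)
cv2.imwrite('pics/fit1.png',vis)
print(cast("top",[(72,257),(70,342),(80,205)],0).round(3), cast("top",[(22,257)],.2).round(3))
E
```

```text
b1 None
b2 None
b3 None
b4 [144.33 243.5    1.  ] [0.4366 0.3236]
n1 [139.17 188.17   1.03] [0.5728 0.3542]
n2 None
n3 None
n4 None
[[0.401 0.523]
 [0.193 0.519]
 [0.531 0.51 ]] [[0.4   0.524]]
```

View pics/fit1.png

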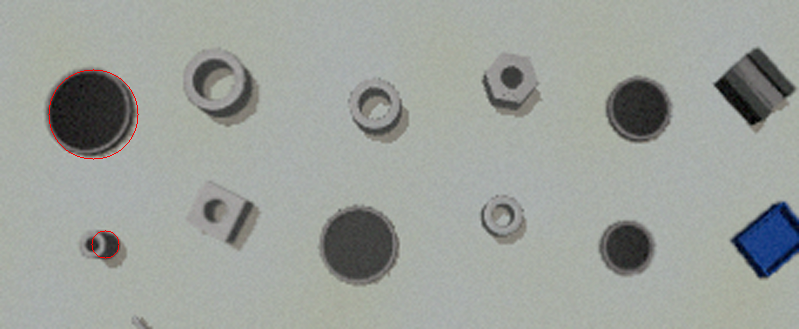

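The picture shows Hough missing: the b4 circle sits on its side wall. So I'll take bush top centres as read from the enlarged rings, b1 (191.6,173.8), b2 (259.3,184), b3 (313.1,231), b4 (138.9,243.5). Nests come from dark-floor mask centroids, checked against the scene camera.

```bash
cat > n.py <<'E'
from h import *
def nest(im,n,seed,z=.008,t=52):
    g=cv2.GaussianBlur(im,(3,3),0).max(2); m=(g<t).astype(np.uint8)
    k,l,s,c=cv2.connectedComponentsWithStats(m); i=l[seed[1],seed[0]]
    return c[i],s[i,2:4]
E
python3 - <<'E'
from n import *
T=cv2.imread('pics/top0.png');S=cv2.imread('pics/scene0.png')
print(S[263,474],S[201,323],T[244,253])
for a,b in zip([(138,187),(253,244),(372,186),(367,245)],[(474,263),(323,201),(170,241),(197,191)]):
    for n,im,s in(("top",T,a),("scene",S,b)):
        c,wh=nest(im,n,s,t=60 if s!=(253,244) else 85); print(n,c.round(1),wh,cast(n,[c],.008).round(4))
print(cast("top",[(191.6,173.8),(259.3,184),(313.1,231),(138.9,243.5)],.045).round(4))
E
python3 -m jog '[[0,0,-0.03,0,0,-0.1,0.087],[0,0,-0.03,0,0,0,0.087]]'; python3 -c "
from cell import env;print(env.get_obs()['tool_rot'])"
```

```text
[46 46 48] [48 52 54] [40 41 41]
top [137.6 187.2] [37 35] [[0.5762 0.3605]]
scene [475.  263.1] [45 33] [[0.5739 0.3624]]
top [252.5 244. ] [33 33] [[0.4398 0.0724]]
scene [322.8 200.3] [31 20] [[0.4365 0.0738]]
top [371.8 185.6] [24 25] [[ 0.5859 -0.2198]]
scene [169.3 240.7] [28 19] [[ 0.5812 -0.2206]]
top [366.9 244.8] [19 20] [[ 0.4396 -0.2052]]
scene [196.1 190.5] [18 10] [[ 0.4344 -0.2052]]
[[ 0.6032  0.218 ]
 [ 0.5801  0.0564]
 [ 0.4701 -0.0708]
 [ 0.4364  0.3366]]
time_s: 0.27
tool_pos: [0.1629, 0.6275, 0.2801]
tool_rot: [-179.6, -0.0, 171.4]
force: [-0.2, 1.1, 0.3]
grip_width: 0.0873
grasp_force: 0.0
[-1.79625951e+02 -2.30343978e-02  1.71419143e+02]
```

```bash
python3 -m jog '[[0,0,-0.03,0,0,0.118,0.087],[0,0,0,0,0,0.118,0.087],[0,0,0,0,0,0.118,0.087],[0,0,0,0,0,0.118,0.087],[0,0,0,0,0,0.118,0.087],[0,0,0,0,0,0.118,0.087],[0,0,0,0,0,0.118,0.087],[0,0,0,0,0,0.118,0.087],[0,0,0,0,0,0.118,0.087],[0,0,0,0,0,0.118,0.087],[0,0,0,0,0,0.118,0.087],[0,0,0,0,0,0.118,0.087]]' 40
```

```text
time_s: 1.27
tool_pos: [0.1631, 0.629, 0.3119]
tool_rot: [-180.0, 0.1, 89.7]
force: [0.2, 0.0, 0.7]
grip_width: 0.087
grasp_force: 0.0
```

```bash
python3 -m jog '[[-0.0257,0.0275,0,0,0,0,0.087],[-0.0257,0.0275,0,0,0,0,0.087],[-0.0257,0.0275,0,0,0,0,0.087],[-0.0257,0.0275,0,0,0,0,0.087],[-0.0257,0.0275,0,0,0,0,0.087],[-0.0257,0.0275,0,0,0,0,0.087],[-0.0257,0.0275,0,0,0,0,0.087],[-0.0257,0.0275,0,0,0,0,0.087],[-0.0257,0.0275,0,0,0,0,0.087],[-0.0257,0.0275,0,0,0,0,0.087],[-0.0257,0.0275,0,0,0,0,0.087],[-0.0257,0.0275,0,0,0,0,0.087]]' && python3 -m jog '[[-0.0257,0.0275,0.02,0,0,0,0.087],[-0.0257,0.0275,0.02,0,0,0,0.087],[-0.0257,0.0275,0.02,0,0,0,0.087],[-0.0257,0.0275,0.02,0,0,0,0.087],[0,0,0.03,0,0,0,0.087],[0,0,0.03,0,0,0,0.087],[0,0,0.03,0,0,0,0.087],[0,0,0,0,0,0,0.087],[0,0,0,0,0,0,0.087]]'
```

```text
time_s: 2.27
tool_pos: [0.4944, 0.3196, 0.3123]
tool_rot: [-180.0, 0.0, 90.1]
force: [0.7, 1.6, 0.5]
grip_width: 0.0867
grasp_force: 0.0
time_s: 3.02
tool_pos: [0.5998, 0.2204, 0.1427]
tool_rot: [-179.8, 0.1, 90.1]
force: [-0.1, -0.8, 1.0]
grip_width: 0.087
grasp_force: 0.0
```

```bash
python3 -m jog '[[-0.0024,0.003,0.025,0,0,0,0.087],[0,0,0.025,0,0,0,0.087],[0,0,0.02,0,0,0,0.087],[0,0,0.01,0,0,0,0.087],[0,0,0,0,0,0,0.087],[0,0,0,0,0,0,0.087]]'
python3 - <<'E'
from h import *
cv2.imwrite('pics/g1.png',np.hstack([cv2.resize(env.read_camera("scene")[180:320,330:470],(400,400),interpolation=cv2.INTER_CUBIC),cv2.resize(env.read_camera("top")[130:230,140:240],(400,400),interpolation=cv2.INTER_CUBIC)]))
E
```

```text
time_s: 3.52
tool_pos: [0.6052, 0.2189, 0.0661]
tool_rot: [179.9, -0.1, 90.1]
force: [-0.7, -0.3, -0.4]
grip_width: 0.0869
grasp_force: 0.0
```

View pics/g1.png

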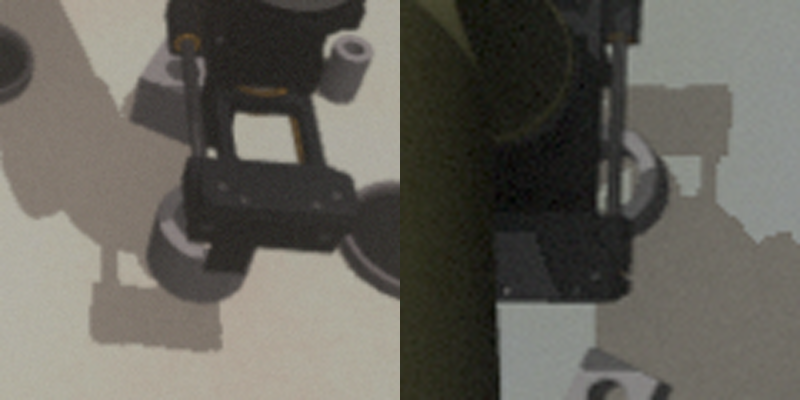

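Gripper is above the bush; in the scene crop the front finger tip is at about (230,272). I'll check that against the calibration.

```bash
python3 - <<'E'
from h import *
print(cast("scene",[(330+228/2.857,180+272/2.857)],.066), cast("scene",[(330+200/2.857,180+220/2.857)],.045),cast("scene",[(402,254),(402,249)],.045))
E
```

```text
[[0.65707154 0.22219622]] [[0.60371593 0.21492771]] [[0.59653015 0.21902784]
 [0.58498649 0.22003219]]
```

```bash
python3 -m jog '[[0,-0.002,0.017,0,0,0,0.087],[0,0,0.017,0,0,0,0.087],[0,0,0.015,0,0,0,0.087],[0,0,0,0,0,0,0.087],[0,0,0,0,0,0,0.087],[0,0,0,0,0,0,0.03],[0,0,0,0,0,0,0.03],[0,0,0,0,0,0,0.03],[0,0,0,0,0,0,0.03],[0,0,0,0,0,0,0.03],[0,0,0,0,0,0,0.03],[0,0,0,0,0,0,0.03]]' 40
```

```text
time_s: 4.62
tool_pos: [0.6022, 0.2186, 0.0162]
tool_rot: [180.0, -0.0, 90.1]
force: [-2.9, 0.9, 5.6]
grip_width: 0.0639
grasp_force: 40.0
```

```bash
python3 -m jog '[[0,0,-0.01,0,0,0,0.03],[0,0,-0.02,0,0,0,0.03],[0,0,-0.02,0,0,0,0.03],[0.02,-0.004,-0.02,0,0,0,0.03],[0.025,-0.005,0,0,0,0,0.03],[0.03,-0.006,0,0,0,0,0.03],[0.03,-0.006,0,0,0,0,0.03],[0.025,-0.005,0,0,0,0,0.03],[0.012,-0.001,0,0,0,0,0.03],[0,0,0,0,0,0,0.03],[0,0,0,0,0,0,0.03]]'
python3 - <<'E'
from h import *
cv2.imwrite('pics/g2.png',np.hstack([cv2.resize(env.read_camera("scene")[160:300,400:540],(400,400),interpolation=cv2.INTER_CUBIC),cv2.resize(env.read_camera("top")[140:240,80:180],(400,400),interpolation=cv2.INTER_CUBIC)]))
E
```

```text
time_s: 5.53
tool_pos: [0.5737, 0.3604, 0.0837]
tool_rot: [-179.9, 0.1, 90.2]
force: [1.0, -0.8, -7.0]
grip_width: 0.0643
grasp_force: 40.0
```

View pics/g2.png

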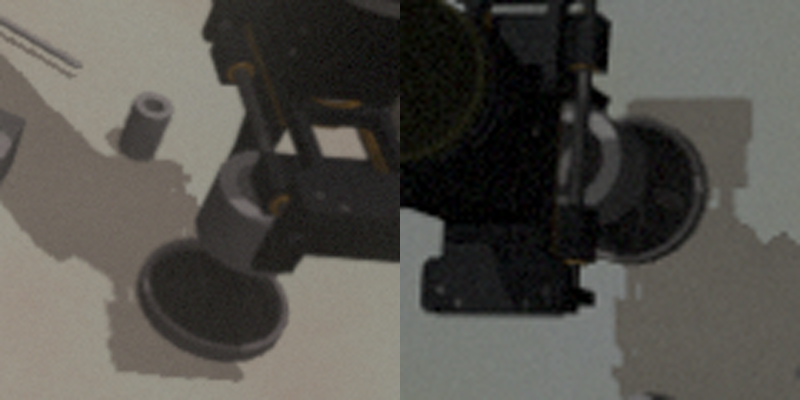

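The scene crop shows the bush held upright, its underside ellipse centred at about (236,240) in the crop, and the nest directly under it. Checking the y offset.

```bash
python3 - <<'E'
from h import *
f=lambda u,v:(400+u/2.857-.3,160+v/2.857-.3)
print(cast("scene",[f(236,240),f(198,228),f(270,265)],.068).round(4), cast("scene",[f(214,298)],.012).round(4))
E
```

```text
[[0.5777 0.3547]
 [0.5703 0.3334]
 [0.5956 0.3709]] [[0.5793 0.3593]]
```

```bash
python3 -m jog '[[0.002,0.001,0.02,0,0,0,0.03],[0,0,0.02,0,0,0,0.03],[0,0,0.013,0,0,0,0.03],[0,0,0.003,0,0,0,0.03],[0,0,0,0,0,0,0.03],[0,0,0,0,0,0,0.03]]'; python3 -m jog '[[0,0,0.002,0,0,0,0.03],[0,0,0.002,0,0,0,0.03],[0,0,0,0,0,0,0.03],[0,0,0,0,0,0,0.03]]'
```

```text
time_s: 6.13
tool_pos: [0.5768, 0.3618, 0.03]
tool_rot: [179.9, -0.0, 90.0]
force: [1.1, 0.1, -6.4]
grip_width: 0.0639
grasp_force: 40.0
time_s: 6.47
tool_pos: [0.5761, 0.3625, 0.0258]
tool_rot: [180.0, -0.0, 90.1]
force: [-0.3, -1.3, -8.1]
grip_width: 0.0641
grasp_force: 40.0
```

```bash
python3 -m jog '[[0,0,0.0015,0,0,0,0.03],[0,0,0.001,0,0,0,0.03],[0,0,0,0,0,0,0.03],[0,0,0,0,0,0,0.03]]'; python3 -m jog '[[0,0,0.001,0,0,0,0.03],[0,0,0.0005,0,0,0,0.03],[0,0,0,0,0,0,0.03],[0,0,0,0,0,0,0.03]]'
```

```text
time_s: 6.8
tool_pos: [0.5759, 0.3623, 0.0228]
tool_rot: [-180.0, 0.0, 90.1]
force: [0.5, -0.6, -7.2]
grip_width: 0.0643
grasp_force: 40.0
time_s: 7.13
tool_pos: [0.5762, 0.3624, 0.0223]
tool_rot: [180.0, -0.0, 90.1]
force: [-2.4, -2.3, 0.8]
grip_width: 0.0641
grasp_force: 40.0
```

```bash
python3 -m jog '[[0,0,0,0,0,0,0.087],[0,0,0,0,0,0,0.087],[0,0,0,0,0,0,0.087],[0,0,0,0,0,0,0.087],[0,0,-0.01,0,0,0,0.087],[0,0,-0.02,0,0,0,0.087],[0,0,-0.03,0,0,0,0.087],[0,0,-0.04,0,0,0,0.087],[-0.03,0,-0.03,0,0,0,0.087],[-0.035,0,0,0,0,0,0.087],[-0.035,0,0,0,0,0,0.087],[-0.035,0,0,0,0,0,0.087]]'; python3 -m jog '[[-0.035,0,0,0,0,0,0.087],[-0.035,0,0,0,0,0,0.087],[-0.035,0,0,0,0,0,0.087],[-0.034,0.002,0,0,0,0,0.087],[-0.03,0.002,0,0,0,0,0.087],[0,0,0,0,0,0,0.087],[0,0,0,0,0,0,0.087]]'
python3 - <<'E'
from h import *
cv2.imwrite('pics/g3.png',np.hstack([cv2.resize(env.read_camera("scene")[160:340,340:560],(488,400),interpolation=cv2.INTER_CUBIC),cv2.resize(env.read_camera("top")[140:260,90:180],(300,400),interpolation=cv2.INTER_CUBIC)]))
E
```

```text
time_s: 8.13
tool_pos: [0.5769, 0.2268, 0.1529]
tool_rot: [179.8, -0.1, 90.1]
force: [0.5, 0.2, -0.7]
grip_width: 0.0873
grasp_force: 0.0
time_s: 8.72
tool_pos: [0.581, 0.0561, 0.1521]
tool_rot: [179.9, -0.0, 89.8]
force: [0.5, 1.1, -0.1]
grip_width: 0.0866
grasp_force: 0.0
```

View pics/g3.png

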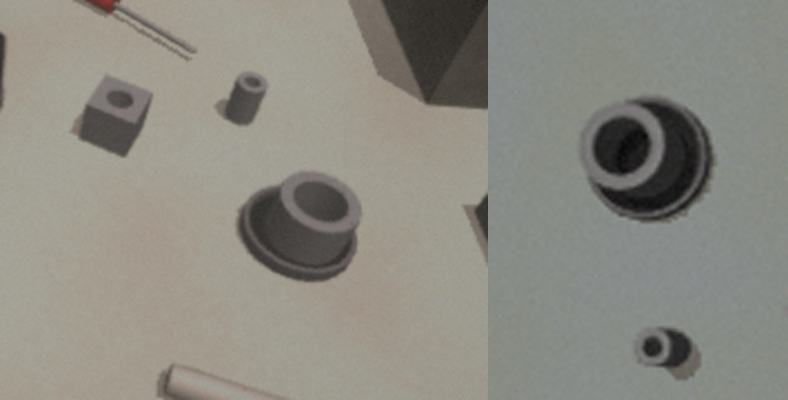

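Bush 1 stands upright in its nest. In the top crop its ring centre is at about (622,145) and the nest's centre at about (650,158).

```bash
python3 - <<'E'
from h import *
f=lambda u,v:((u-488)/3.333+90-.4,v/3.333+140-.4)
print(cast("top",[f(622,145)],.051).round(4), cast("top",[f(650,158)],.012).round(4))
E
python3 -m jog '[[0,-0.001,0.03,0,0,0,0.087],[0,0,0.03,0,0,0,0.087],[0,0,0.03,0,0,0,0.087],[0,0,0.025,0,0,0,0.087],[0,0,0.015,0,0,0,0.087],[0,0,0.006,0,0,0,0.087],[0,0,0,0,0,0,0.087],[0,0,0,0,0,0,0.087]]'
```

```text
[[0.5786 0.3643]] [[0.576  0.3575]]
time_s: 9.48
tool_pos: [0.5799, 0.0601, 0.0155]
tool_rot: [180.0, -0.0, 90.2]
force: [1.1, 0.3, 0.1]
grip_width: 0.087
grasp_force: 0.0
```

```bash
python3 -m jog '[[-0.003,0,0,0,0,0,0.087],[0,0,0,0,0,0,0.087],[0,0,0,0,0,0,0.03],[0,0,0,0,0,0,0.03],[0,0,0,0,0,0,0.03],[0,0,0,0,0,0,0.03],[0,0,0,0,0,0,0.03],[0,0,0,0,0,0,0.03],[0,0,0,0,0,0,0.03],[0,0,0,0,0,0,0.03]]'
```

```text
time_s: 10.32
tool_pos: [0.5792, 0.0559, 0.0148]
tool_rot: [-180.0, -0.0, 90.1]
force: [-0.5, 1.1, 0.2]
grip_width: 0.0513
grasp_force: 40.0
```

```bash
python3 -m jog '[[0,0,-0.01,0,0,0,0.03],[0,0,-0.02,0,0,0,0.03],[0,0,-0.025,0,0,0,0.03],[0.003,-0.025,-0.01,0,0,0,0.03],[0.004,-0.03,0,0,0,0,0.03],[0.004,-0.03,0,0,0,0,0.03],[0.003,-0.03,0,0,0,0,0.03],[0.003,-0.025,0,0,0,0,0.03],[0,0,0,0,0,0,0.03],[0,0,0,0,0,0,0.03],[0,0,0,0,0,0,0.03]]'
python3 - <<'E'
from h import *
cv2.imwrite('pics/g4.png',cv2.resize(env.read_camera("scene")[120:260,240:420],(720,560),interpolation=cv2.INTER_CUBIC))
E
```

```text
time_s: 11.23
tool_pos: [0.4399, 0.0727, 0.0803]
tool_rot: [179.9, -0.0, 90.0]
force: [-0.1, -0.2, -4.1]
grip_width: 0.0516
grasp_force: 40.0
```

View pics/g4.png

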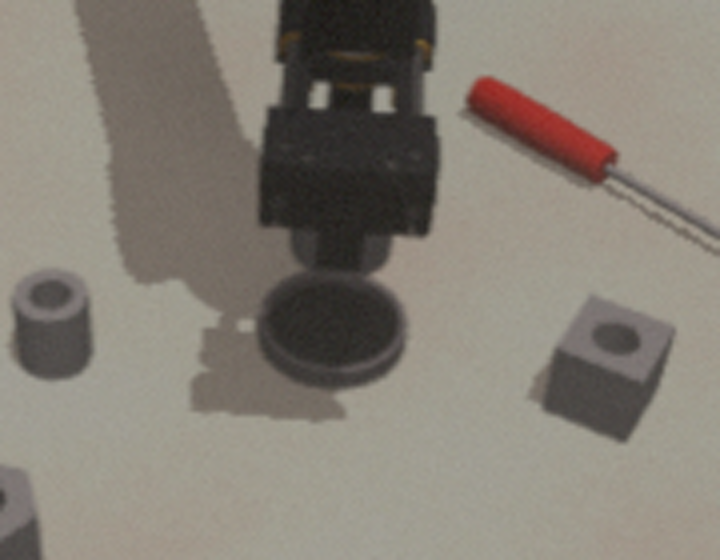

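The bush (columns 291–391 in the crop) is centred on the finger (315–364) and above nest 2 (258–406). Lowering it.

```bash
python3 -m jog '[[0,-0.001,0.02,0,0,0,0.03],[0,0,0.02,0,0,0,0.03],[0,0,0.012,0,0,0,0.03],[0,0,0.004,0,0,0,0.03],[0,0,0,0,0,0,0.03],[0,0,0,0,0,0,0.03]]'; python3 -m jog '[[0,0,0.0015,0,0,0,0.03],[0,0,0.001,0,0,0,0.03],[0,0,0,0,0,0,0.03],[0,0,0,0,0,0,0.03]]'
```

```text
time_s: 11.78
tool_pos: [0.4392, 0.0725, 0.0242]
tool_rot: [180.0, 0.0, 90.0]
force: [0.1, 0.3, -3.4]
grip_width: 0.0517
grasp_force: 40.0
time_s: 12.12
tool_pos: [0.4386, 0.0729, 0.0217]
tool_rot: [180.0, -0.0, 90.1]
force: [0.8, 0.6, -4.0]
grip_width: 0.0518
grasp_force: 40.0
```

```bash
python3 -m jog '[[0,0,0.001,0,0,0,0.03],[0,0,0.0005,0,0,0,0.03],[0,0,0,0,0,0,0.03],[0,0,0,0,0,0,0.03]]'
```

```text
time_s: 12.45
tool_pos: [0.4388, 0.0729, 0.0207]
tool_rot: [180.0, -0.0, 90.1]
force: [-2.5, -0.4, 4.4]
grip_width: 0.0513
grasp_force: 40.0
```

```bash
python3 -m jog '[[0,0,0,0,0,0,0.087],[0,0,0,0,0,0,0.087],[0,0,0,0,0,0,0.087],[0,0,0,0,0,0,0.087],[0,0,0,0,0,0,0.087],[0,0,-0.01,0,0,0,0.087],[0,0,-0.02,0,0,0,0.087],[0,0,-0.03,0,0,0,0.087],[0,0,-0.03,0,0,0,0.087],[-0.02,0.005,-0.01,0,0,0,0.087],[-0.03,0.006,0,0,0,0,0.087],[-0.03,0.006,0,0,0,0,0.087]]'; python3 -m jog '[[-0.03,0.006,0,0,0,0,0.07],[-0.03,0.006,0,0,0,0,0.07],[-0.004,0.002,0,0,0,0,0.07],[0,0,0,0,0,0,0.07],[0,0,0,0,0,0,0.07]]'
python3 - <<'E'
from h import *
cv2.imwrite('pics/g5.png',np.hstack([cv2.resize(env.read_camera("scene")[120:260,180:360],(514,400),interpolation=cv2.INTER_CUBIC),cv2.resize(env.read_camera("top")[200:280,225:280],(275,400),interpolation=cv2.INTER_CUBIC)]))
E
```

```text
time_s: 13.45
tool_pos: [0.4567, -0.0074, 0.1219]
tool_rot: [179.8, -0.1, 90.2]
force: [1.0, 0.3, -0.5]
grip_width: 0.0871
grasp_force: 0.0
time_s: 13.87
tool_pos: [0.4694, -0.0708, 0.1201]
tool_rot: [180.0, -0.0, 90.0]
force: [0.5, 0.4, 0.6]
grip_width: 0.0708
grasp_force: 0.0
```

View pics/g5.png

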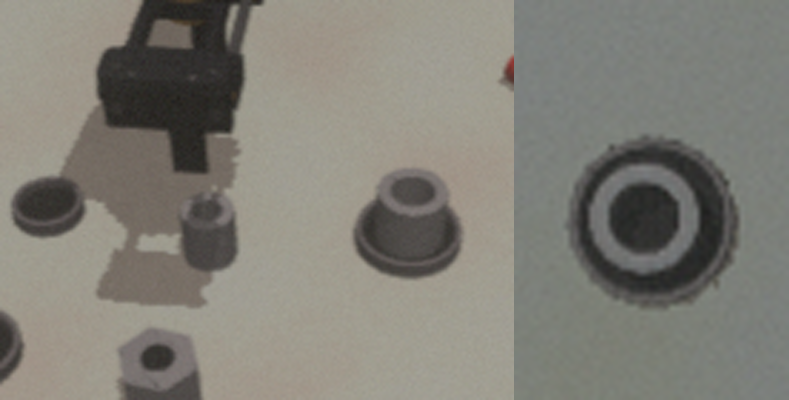

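Bush 2 is centred in its nest: ring at (643,217), nest at (655,220) in the crop. The gripper is above bush 3. Descending and gripping.

```bash
python3 -m jog '[[0,0,0.03,0,0,0,0.07],[0,0,0.03,0,0,0,0.07],[0,0,0.025,0,0,0,0.07],[0,0,0.015,0,0,0,0.07],[0,0,0.005,0,0,0,0.07],[0,0,0,0,0,0,0.07],[0,0,0,0,0,0,0.07]]'; python3 -m jog '[[0,0,0,0,0,0,0.02],[0,0,0,0,0,0,0.02],[0,0,0,0,0,0,0.02],[0,0,0,0,0,0,0.02],[0,0,0,0,0,0,0.02],[0,0,0,0,0,0,0.02],[0,0,0,0,0,0,0.02],[0,0,0,0,0,0,0.02]]' 35
```

```text
time_s: 14.55
tool_pos: [0.47, -0.0706, 0.0154]
tool_rot: [180.0, -0.0, 90.1]
force: [-0.4, -0.7, 0.2]
grip_width: 0.0698
grasp_force: 0.0
time_s: 15.22
tool_pos: [0.469, -0.0711, 0.015]
tool_rot: [-179.9, -0.0, 90.1]
force: [-3.4, 0.7, 5.6]
grip_width: 0.0393
grasp_force: 35.0
```

```bash
python3 -m jog '[[0,0,-0.01,0,0,0,0.02],[0,0,-0.02,0,0,0,0.02],[0,0,-0.025,0,0,0,0.02],[-0.02,0.015,-0.015,0,0,0,0.02],[-0.028,0.021,0,0,0,0,0.02],[-0.028,0.021,0,0,0,0,0.02],[-0.028,0.021,0,0,0,0,0.02],[-0.025,0.02,0,0,0,0,0.02],[-0.02,0.017,0,0,0,0,0.02],[0,0,0,0,0,0,0.02],[0,0,0,0,0,0,0.02]]'
python3 - <<'E'
from h import *
cv2.imwrite('pics/g6.png',cv2.resize(env.read_camera("scene")[150:290,90:270],(720,560),interpolation=cv2.INTER_CUBIC))
E
```

```text
time_s: 16.13
tool_pos: [0.5843, -0.2218, 0.0842]
tool_rot: [-179.9, 0.1, 89.9]
force: [0.2, 0.6, -3.2]
grip_width: 0.0389
grasp_force: 35.0
```

View pics/g6.png

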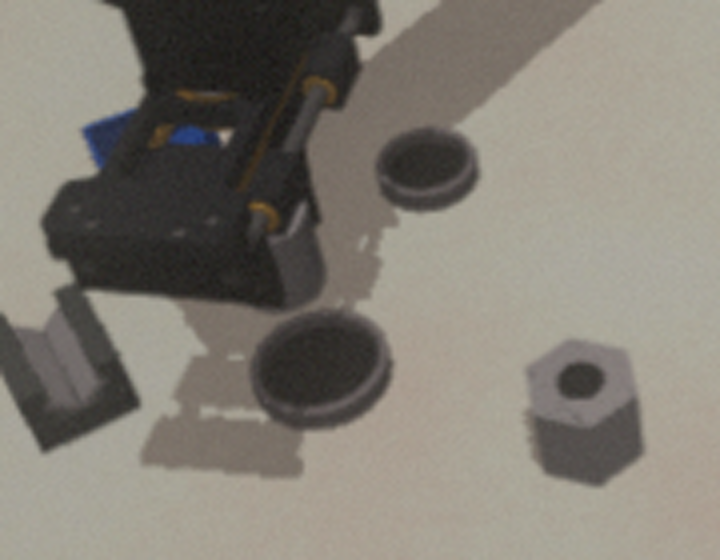

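Bush 3 is held upright, its lower right edge at about (325,285) in the crop, and nest 3 is directly below at (321,368). Lowering it.

```bash
python3 - <<'E'
from h import *
print(cast("scene",[(90+325/4,150+283/4)],.069))
E
python3 -m jog '[[0.001,0,0.02,0,0,0,0.02],[0,0,0.02,0,0,0,0.02],[0,0,0.015,0,0,0,0.02],[0,0,0.005,0,0,0,0.02],[0,0,0,0,0,0,0.02],[0,0,0,0,0,0,0.02]]'; python3 -m jog '[[0,0,0.0015,0,0,0,0.02],[0,0,0.001,0,0,0,0.02],[0,0,0,0,0,0,0.02],[0,0,0,0,0,0,0.02]]'
```

```text
[[ 0.58258049 -0.2033695 ]]
time_s: 16.68
tool_pos: [0.5847, -0.2188, 0.0252]
tool_rot: [180.0, -0.0, 90.1]
force: [-0.2, -0.4, -3.0]
grip_width: 0.0392
grasp_force: 35.0
time_s: 17.02
tool_pos: [0.585, -0.2192, 0.0229]
tool_rot: [179.9, 0.0, 90.1]
force: [0.1, 0.1, -3.8]
grip_width: 0.0391
grasp_force: 35.0
```

```bash
python3 -m jog '[[0,0,0.001,0,0,0,0.02],[0,0,0.0005,0,0,0,0.02],[0,0,0,0,0,0,0.02],[0,0,0,0,0,0,0.02]]'; python3 -m jog '[[0,0,0.0005,0,0,0,0.02],[0,0,0,0,0,0,0.02],[0,0,0,0,0,0,0.02]]'
```

```text
time_s: 17.35
tool_pos: [0.5848, -0.2192, 0.0211]
tool_rot: [180.0, -0.0, 90.1]
force: [-0.4, 0.3, -1.0]
grip_width: 0.0391
grasp_force: 35.0
time_s: 17.6
tool_pos: [0.5849, -0.2193, 0.0211]
tool_rot: [180.0, -0.0, 90.1]
force: [-2.2, 1.2, 5.7]
grip_width: 0.0392
grasp_force: 35.0
```

```bash
python3 -m jog '[[0,0,0,0,0,0,0.07],[0,0,0,0,0,0,0.07],[0,0,0,0,0,0,0.07],[0,0,0,0,0,0,0.07],[0,0,-0.01,0,0,0,0.07],[0,0,-0.02,0,0,0,0.07],[0,0,-0.03,0,0,0,0.07],[0,0,-0.03,0,0,0,0.07],[0.02,-0.005,-0.03,0,0,0,0.07],[0.031,-0.0083,0,0,0,0,0.07],[0.031,-0.0083,0,0,0,0,0.07],[0.031,-0.0083,0,0,0,0,0.07]]'; python3 -m jog '[[0.031,-0.0083,0,0,0,0,0.07],[0.031,-0.0083,0,0,0,0,0.07],[0.031,-0.0083,0,0,0,0,0.07],[0.031,-0.0083,0,0,0,0,0.07],[0.031,-0.0083,0,0,0,0,0.07],[0.031,-0.0083,0,0,0,0,0.07],[0.031,-0.0083,0,0,0,0,0.07],[0.031,-0.0083,0,0,0,0,0.07],[0.031,-0.0083,0,0,0,0,0.07],[0.031,-0.0083,0,0,0,0,0.07],[0.031,-0.0083,0,0,0,0,0.07]]'; python3 -m jog '[[0.031,-0.0083,0,0,0,0,0.07],[0.031,-0.0083,0,0,0,0,0.07],[0.031,-0.0083,0,0,0,0,0.06],[0.01,-0.003,0,0,0,0,0.06],[0,0,0,0,0,0,0.06],[0,0,0,0,0,0,0.06]]'
python3 - <<'E'
from h import *
cv2.imwrite('pics/g7.png',np.hstack([cv2.resize(env.read_camera("scene")[130:230,400:500],(400,400),interpolation=cv2.INTER_CUBIC),cv2.resize(env.read_camera("top")[145:225,335:415],(400,400),interpolation=cv2.INTER_CUBIC)]))
E
```

```text
time_s: 18.6
tool_pos: [0.5547, -0.1056, 0.1417]
tool_rot: [179.9, -0.0, 90.0]
force: [0.7, 1.8, -0.2]
grip_width: 0.0699
grasp_force: 0.0
time_s: 19.52
tool_pos: [0.4627, 0.2361, 0.1412]
tool_rot: [179.9, -0.1, 90.0]
force: [0.2, -0.5, 0.0]
grip_width: 0.07
grasp_force: 0.0
time_s: 20.02
tool_pos: [0.4353, 0.337, 0.1406]
tool_rot: [180.0, 0.1, 90.1]
force: [0.1, -0.6, -0.3]
grip_width: 0.061
grasp_force: 0.0
```

View pics/g7.png

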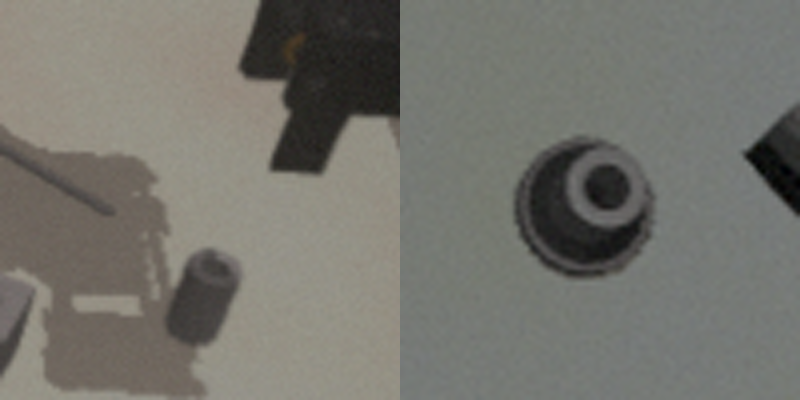

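Bush 3 sits in its nest: ring at (605,188), nest at (585,207) in the crop. Checking the finger line over bush 4, with the tip at crop (298,172).

```bash
python3 - <<'E'
from h import *
f=lambda u,v:(400+u/4-.4,130+v/4-.4)
print(cast("scene",[f(298,172)],.14),cast("scene",[f(213,267)],.045))
E
```

```text
[[0.47257725 0.33943956]] [[0.43545329 0.33511714]]
```

Aligned. Descending and gripping.

```bash
python3 -m jog '[[0,0,0.03,0,0,0,0.06],[0,0,0.03,0,0,0,0.06],[0,0,0.03,0,0,0,0.06],[0,0,0.02,0,0,0,0.06],[0,0,0.012,0,0,0,0.06],[0,0,0.003,0,0,0,0.06],[0,0,0,0,0,0,0.06],[0,0,0,0,0,0,0.06]]'; python3 -m jog '[[0,0,0,0,0,0,0.01],[0,0,0,0,0,0,0.01],[0,0,0,0,0,0,0.01],[0,0,0,0,0,0,0.01],[0,0,0,0,0,0,0.01],[0,0,0,0,0,0,0.01],[0,0,0,0,0,0,0.01],[0,0,0,0,0,0,0.01]]' 30
```

```text
time_s: 20.78
tool_pos: [0.4362, 0.3378, 0.0166]
tool_rot: [179.9, -0.1, 90.0]
force: [-0.3, 0.6, -0.1]
grip_width: 0.0598
grasp_force: 0.0
time_s: 21.45
tool_pos: [0.4349, 0.3379, 0.0155]
tool_rot: [-180.0, -0.0, 90.1]
force: [-0.8, -0.3, 1.9]
grip_width: 0.0264
grasp_force: 30.0
```

```bash
python3 -m jog '[[0,0,-0.01,0,0,0,0.01],[0,0,-0.02,0,0,0,0.01],[0,0,-0.03,0,0,0,0.01],[0,0,-0.03,0,0,0,0.01],[-0.015,0,-0.025,0,0,0,0.01],[-0.028,0.006,0,0,0,0,0.01],[-0.03,0.006,0,0,0,0,0.01],[-0.03,0.006,0,0,0,0,0.01],[-0.03,0.006,0,0,0,0,0.01],[-0.03,0.006,0,0,0,0,0.01],[-0.03,0,0,0,0,0,0.01],[-0.03,0,0,0,0,0,0.01]]'; python3 -m jog '[[-0.03,0,0,0,0,0,0.01],[-0.03,0,0,0,0,0,0.01],[-0.03,0,0,0,0,0,0.01],[-0.03,0,0,0,0,0,0.01],[-0.03,0,0,0,0,0,0.01],[-0.03,-0.005,0,0,0,0,0.01],[-0.03,-0.005,0,0,0,0,0.01],[-0.03,-0.005,0,0,0,0,0.01],[-0.03,-0.005,0,0,0,0,0.01],[0,0,0,0,0,0,0.01],[0,0,0,0,0,0,0.01]]'
```

```text
time_s: 22.45
tool_pos: [0.4651, 0.1129, 0.1306]
tool_rot: [180.0, -0.0, 90.0]
force: [0.8, -0.1, -2.2]
grip_width: 0.0264
grasp_force: 30.0
time_s: 23.37
tool_pos: [0.4448, -0.1572, 0.1306]
tool_rot: [180.0, -0.0, 89.8]
force: [1.0, -0.4, -1.6]
grip_width: 0.0266
grasp_force: 30.0
```

```bash
python3 -m jog '[[-0.025,-0.003,0.01,0,0,0,0.01],[-0.022,-0.003,0.02,0,0,0,0.01],[0,0,0.02,0,0,0,0.01],[0,0,0,0,0,0,0.01],[0,0,0,0,0,0,0.01]]'
python3 - <<'E'
from h import *
cv2.imwrite('pics/g8.png',cv2.resize(env.read_camera("scene")[110:250,110:290],(720,560),interpolation=cv2.INTER_CUBIC))
E
```

```text
time_s: 23.78
tool_pos: [0.4388, -0.2008, 0.0797]
tool_rot: [-179.8, -0.0, 90.1]
force: [0.7, 0.1, -1.3]
grip_width: 0.0267
grasp_force: 30.0
```

View pics/g8.png

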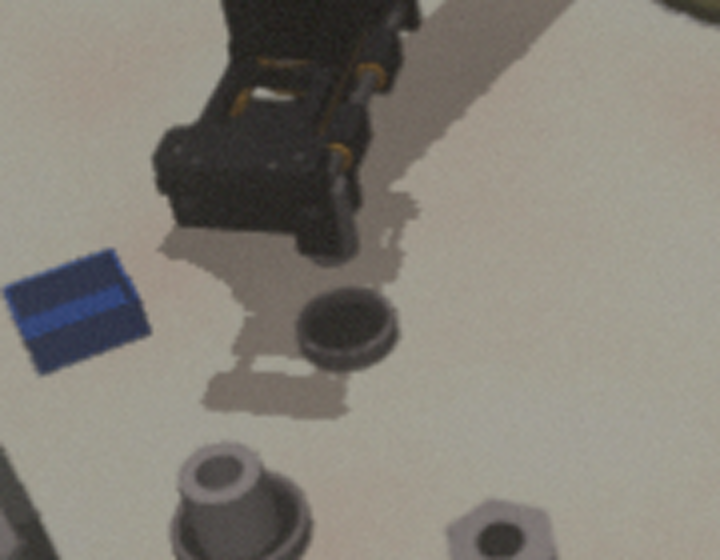

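Bush 4 is held upright, its underside at about (331,250) in the crop, and nest 4 is at (347,328).

```bash
python3 - <<'E'
from h import *
f=lambda u,v:(110+u/4-.4,110+v/4-.4)
print(cast("scene",[f(331,250),f(357,246)],.064),cast("scene",[f(347,325)],.012))
E
python3 -m jog '[[-0.004,0,0.02,0,0,0,0.01],[0,0,0.02,0,0,0,0.01],[0,0,0.01,0,0,0,0.01],[0,0,0.005,0,0,0,0.01],[0,0,0,0,0,0,0.01],[0,0,0,0,0,0,0.01]]'
```

```text
[[ 0.43752785 -0.20343923]
 [ 0.43297718 -0.19055023]] [[ 0.43950339 -0.20270407]]
time_s: 24.33
tool_pos: [0.4403, -0.206, 0.0261]
tool_rot: [179.9, -0.0, 90.1]
force: [-0.2, 0.7, -1.5]
grip_width: 0.0265
grasp_force: 30.0
```

```bash
python3 -m jog '[[0.003,-0.001,0.001,0,0,0,0.01],[0,0,0.0015,0,0,0,0.01],[0,0,0.001,0,0,0,0.01],[0,0,0,0,0,0,0.01],[0,0,0,0,0,0,0.01]]'; python3 -m jog '[[0,0,0.001,0,0,0,0.01],[0,0,0.0005,0,0,0,0.01],[0,0,0,0,0,0,0.01],[0,0,0,0,0,0,0.01]]'
```

```text
time_s: 24.75
tool_pos: [0.4386, -0.2032, 0.022]
tool_rot: [180.0, -0.0, 90.1]
force: [0.2, -0.3, -1.5]
grip_width: 0.0267
grasp_force: 30.0
time_s: 25.08
tool_pos: [0.4388, -0.2034, 0.0214]
tool_rot: [180.0, -0.1, 90.0]
force: [-3.3, 2.2, 9.7]
grip_width: 0.0266
grasp_force: 30.0
```

Seated (force reversed). Releasing, lifting clear and looking.

```bash
python3 -m jog '[[0,0,0,0,0,0,0.06],[0,0,0,0,0,0,0.06],[0,0,0,0,0,0,0.06],[0,0,0,0,0,0,0.06],[0,0,-0.01,0,0,0,0.06],[0,0,-0.02,0,0,0,0.06],[0,0,-0.03,0,0,0,0.06],[0,0,-0.03,0,0,0,0.06],[0,0,-0.03,0,0,0,0.06],[0.03,0,-0.03,0,0,0,0.06],[0.03,0,-0.02,0,0,0,0.06],[0.03,0,0,0,0,0,0.06]]'; python3 -m jog '[[0.03,0.01,-0.02,0,0,0,0.06],[0.03,0.01,-0.02,0,0,0,0.06],[0.03,0.01,-0.01,0,0,0,0.06],[0,0,0,0,0,0,0.06],[0,0,0,0,0,0,0.06],[0,0,0,0,0,0,0.06],[0,0,0,0,0,0,0.06]]'
python3 - <<'E'
from h import *
cv2.imwrite('pics/g9.png',np.hstack([cv2.resize(env.read_camera("scene")[130:300,90:520],(520,206),interpolation=cv2.INTER_CUBIC),cv2.resize(env.read_camera("top")[150:270,330:415],(280,395),interpolation=cv2.INTER_CUBIC)[:206*0+395][189:]]))
E
```

```text
time_s: 26.08
tool_pos: [0.4411, -0.114, 0.195]
tool_rot: [179.5, -0.1, 89.9]
force: [2.0, -0.4, 0.0]
grip_width: 0.0598
grasp_force: 0.0
time_s: 26.67
tool_pos: [0.4677, -0.0254, 0.2395]
tool_rot: [-180.0, 0.0, 89.9]
force: [0.3, 0.3, -0.4]
grip_width: 0.06
grasp_force: 0.0
```

View pics/g9.png

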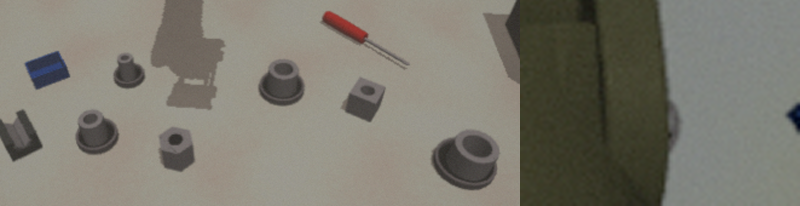

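The scene view shows all four bushes upright in their nests: smallest at (126,70), third (94,130), second (282,80) and largest (470,158). The hex and square are unmoved and the robot is clear, so I'm handing in.

```bash
python3 -c "
from cell import env;print(env.sign_off())"
```

```text
the job is handed in; nothing more can be done
None
```

I stood all four bushes upright in their matching nests, largest to smallest, without touching the square block or six-sided piece, and handed the job in at about 27 s; sign-off gave no verdict.

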